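# Roll the bisque texture roller home with the paddle

### The arm

A 6-joint arm with a two-finger parallel gripper is mounted at the origin on the work surface. World frame = base frame: x ahead of the robot, y to its left, z up, the work surface at z = 0. Lengths are in mm, angles in rad, forces in N, time in s.
With the tool pointing down it reaches from about 350 to 925 mm from the base axis. Payload 6.4 kg.
Tool frame: the origin (TCP) lies midway between the tips of the shut fingers; the grasp point (between the pads) lies 19 mm behind it (r.grasp_offset is the distance from the TCP to the grasp point, in mm); z points along the fingers, y is the direction in which the jaws open and shut (so a half turn about z gives the same grasp; the last joint's range is limited). The gripper opens to 94 mm and grips with 3 to 60 N. Pads are 16 mm wide; open, the fingers measure 119 mm over their backs; the gripper's body (75 mm by 177 mm) begins 78 mm behind the grasp point.
Start: joints at [-1.514, 0.245, 1.558, -0, 1.339, -0.174], TCP at [148.696, -632.774, 205.455] pointing down, gripper open.
Joint ranges: [-3.13, 3.13], [-1.02, 2.26], [0.13, 2.54], [-0.95, 4.09], [0.21, 2.88], [-2.74, 2.74]. Speed limits (rad/s): [2.57, 2.57, 3.14, 3.14, 3.14, 3.14].

### API

Orientations are given as a unit quaternion [x, y, z, w].
In Python, from station import r, viewer gives the robot as it stands.
- The arm moves only by the tool apply_moves, never from a script. Its argument "increments" is a list of rows, each an object with "fingers": the gripper command: -1 is fully open, 1 is shut, values between are in proportion; "delta_pos": the shift along the tool's x, y, z in m, a list of three; "roll": the turn about the tool's z in rad. A call has 1 to 10 rows; each row is the pose to reach, as a shift and turn from the pose commanded when the call began, along the tool's axes at that moment; what a row does not reach only later rows make up. A row lasts 1/8 s, in which the tool goes at most 62.5 mm and 10.7 degrees, less where a joint would pass 70% of its speed; a pose out of reach is approached as far as the arm can. A call with a gripper value outside its range is refused whole. The fingers move at their own pace and stop on an object; "squeeze" is the grip in N (left out, the last holds). Time passes only in rows, so rows that repeat a pose let the fingers close. It gives the time, the measured TCP pose, the force and the opening at its end, in the units of the state.
- r.get_state(): the state, without advancing time (a new reading comes with each control period).
- viewer.capture(name): name is "scene" or "top"; returns a dict with "color" (480x640x3 uint8, red, green, blue), "vfov" (degrees; the focal length in pixels is half the picture's height over the tangent of half this angle, whatever the lens; pixels are square), "cx", "cy" (the principal point, pixels), "position" and "rotation" of the camera in the world. Camera axes: x right, y down, z forward; pixel columns grow to the right and rows downward; lengths in mm; the calibration is good to about 2 mm. A picture is of the moment at which its call begins. There is no depth.
- r.sign_off(): hands the job in, once; it reports no verdict.
The state is a dict: "clock": time; "q": joint angles; "joint_vel": joint speeds; "effort": joint torques, N m; "eef_pos": TCP position; "tool_rot": TCP orientation; "ft_force": force on the tool from outside, world axes, zero at the start; "ft_torque": the same for the moment, N m; "gripper_width": finger opening in mm.
Only numpy, scipy, OpenCV 4.12 (cv2) and the standard library are available. Lean on these libraries where they do the work, as an engineer would, in place of code of your own. Each camera call takes 0.05 s, during which the arm holds its last target.

### The job

Take the small wooden paddle out of its stand and use it to roll the brittle texture roller gently along its track, over the spring catch, until it is pressed lightly but firmly home against the cork pad for a moment and the catch holds it there. Touch the roller only with the paddle, do not fling or force it, then stand the paddle back in its stand and leave everything else alone.

Things in the scene. Friction and masses are not known exactly. Their poses are not given: they have to be found in the camera images.
- track: Rolling track, fixed to the table: plywood bed 370 x 124 mm. Origin on the table under it; x is level and points along the track the way the roller must go (bed from x = -175 to +195 mm), y across, z up. Side fences (8 mm wide, centred at y = +-57 mm) and a low cross-bar at x = -171 mm reach 28 mm above the table. The roller starts at about x = -100 to -60 mm.
- rails (a point): Point on the track's centre line level with the tops of its two flat wooden rails, 18 mm above the track's origin, same axes. Rails at y = -52..-20 and +20..+52 mm run the whole length; the gap between them holds a metal carriage (see end_block). The fences rise 10 mm above the rails.
- end_block: Grey block across the track's far end (origin at track x = 181 mm). On a rod it carries a carriage with an upright cork pad (36 mm wide, 7 to 33 mm above the rails) facing the roller. How far out it is set is NOT measured and always differs: the pad's face is anywhere from track x = 40 to 100 mm: feel for it. The carriage does not shift; the pad is sprung, giving 0.7 mm per N, at most 10 mm.
- rod_end (a point): Where the carriage's rod enters the end block. The carriage also has a brass spring catch between the rails: a round cross-bar standing 6 mm above them, 33 mm before the pad's face. It sinks under the roller (1 to 2 N of push along the track), rises again behind it and then keeps it lightly against the pad, where the roller's axis is about 20 mm before the pad's face.
- roller_center (a point): Centre of the brittle, smooth unglazed texture roller: red-brown cylinder with pale marks, 40 mm in diameter, 100 mm long, about 0.3 kg, lying across the rails (axis along track y, 20 mm above the rails), rolling freely between the fences with 2 mm of play at each end. The point's y axis is the roller's axis; x and z turn as it rolls.
- paddle_grip (a point): Mid-grip of the small wooden paddle (90 g). Blade 70 mm wide (y), 8 mm thick (x), 36 mm high; above it a handle 30 mm wide (y), 18 mm thick (x), 60 mm high, blue end. z points up the handle; the blade's lower edge is 62 mm below this point, its top 26 mm below, the handle's top 34 mm above. Front and back alike. Starts upright in its stand.
- stand_slot (a point): Centre of the slot's floor in the dark wooden paddle stand (fixed), 4 mm above the table. Slot 14 mm wide (x), 82 mm long (y), 22 mm deep, with a flared lip above it up to 34 mm above the table, opening to about 28 x 98 mm. The blade stands in it on its lower edge, blade width along y: the paddle's grip point is then 62 mm above this point.
- jar: A closed squat glaze jar with a white cap, 64 mm across, 85 mm tall; origin under its centre. A bystander.
- bowl: An unglazed clay-coloured bowl, 120 mm across, 50 mm tall; origin under its centre. A bystander.
- mug: A blue mug, 76 mm across, 85 mm tall, with one handle; origin under its centre. A bystander.
- scraper: A flat scraper (spatula) lying on the table; origin under its middle. A bystander.
- brush: A brush lying on the table; origin under its middle. A bystander.
- kiln_ring: A pale kiln-furniture ring lying flat, 80 mm across, 20 mm high; origin under its centre. A bystander.
- roller: The same roller as a body (origin at its centre, as roller_center).
- paddle: The same paddle as a body; origin at the middle of the blade's lower edge, axes as paddle_grip.
There are look-alikes about, which are no part of the job. Leave any purple look-alike of the roller alone. Leave any turquoise look-alike of the paddle alone.

How it is judged (in metres and radians):
On the way, in this order (a step that is already met when the one before it is completed fails the run):
1. the paddle is lifted out of its stand (z of paddle_grip in the frame of stand_slot above 0.1 m), for 0.1 s.
2. the roller is pressed home against the cork pad with the paddle (at least 2.5 N of push, the pad and catch together bearing over 4.5 N) (contact force between roller and end_block above 4.5 N and contact force between roller and paddle above 2.5 N and z of roller_center in the frame of track between 0.034 and 0.043 m and angle between the y axis of roller and the y axis of track, either way round below 0.1 rad), for 0.2 s.
At the end, for the whole second after the job is handed in: Roller at rest, level on the rails and square to them (0.1 rad), held between catch and cork pad (they press on it with over 0.6 N); paddle released, at rest in its stand: grip point within 25 mm sideways of the slot centre, under 70 mm above its floor, tilted under 0.35 rad (contact force between roller and end_block above 0.6 N and linear speed of each of roller, paddle below 0.02 m/s and z of roller_center in the frame of track between 0.034 and 0.043 m and angle between the y axis of roller and the y axis of track, either way round below 0.1 rad and horizontal distance between paddle_grip and stand_slot below 0.025 m and z of paddle_grip in the frame of stand_slot below 0.07 m and angle between paddle's own z axis and vertical below 0.35 rad); the robot touches nothing.
It fails at once if the brittle roller is pushed with more than 12 N by the paddle (contact force between roller and paddle above 12 N).
It fails at once if the roller is touched by the gripper or the arm (contact force between roller and the fingers above 0.3 N or contact force between roller and the arm above 0.3 N).
It fails at once if the roller is flung (moves faster than 0.25 m/s) (linear speed of roller above 0.25 m/s).
It fails at once if the roller is lifted 15 mm off the rails or leaves the track (z of roller_center in the frame of track above 0.053 m or z of roller_center in the frame of track below 0.03 m).
It fails at once if a bystander (jar, bowl, mug, scraper, brush, kiln ring) is moved by more than 20 mm (distance of any of jar, bowl, mug, scraper, brush, kiln_ring from where it was at the start of the episode above 0.02 m).
It also fails if it takes over 67 s, if anything falls off the work surface, if the arm or the gripper's body presses on something with over 40 N, if the wrist force passes 120 N, or if a joint passes its speed limit or range.

## Working session

There is one attempt and no reset: what is moved stays moved. The work goes in short steps, Python scripts to look and compute and a tool call to move; the robot and the scene stay as the last step left them, time stands still between calls to the robot, and variables do not carry over. Pictures are saved under pics/ and viewed, and the job is handed in when it is done.

Besides the shell and the picture viewer there is one more tool, called as name(argument=value, ...), one argument or row to a line, values as JSON. apply_moves: Moves the arm, as the interface text tells. Its arguments: {"type":"object","properties":{"increments":{"type":"array","items":{"type":"object","properties":{"fingers":{"type":"number"},"delta_pos":{"type":"array","items":{"type":"number"}},"roll":{"type":"number"}}}},"squeeze":{"type":"number"}},"required":["increments"]}

```bash
mkdir -p pics; ls; python3 - <<'E'
from station import r, viewer
import cv2, json, numpy as np
s=r.get_state(); print({k:np.round(v,4).tolist() for k,v in s.items()}, r.grasp_offset)
for n in ("scene","top"):
    c=viewer.capture(n); cv2.imwrite(f"pics/{n}0.png",c["color"][:,:,::-1])
    print(n,{k:np.array(v).tolist() for k,v in c.items() if k!="color"})
    np.savez(f"{n}0.npz",**c)
E
```

```text
pics
{'clock': 0.0, 'q': [-1.5141, 0.2458, 1.559, 0.0, 1.3387, -0.1741], 'joint_vel': [-0.0003, 0.0008, 0.0, 0.0001, 0.0011, -0.0006], 'effort': [-0.0017, -41.5822, -31.461, 0.0684, 0.0331, -0.0001], 'eef_pos': [148.6819, -632.1626, 204.3765], 'tool_rot': [0.9933, 0.1151, 0.0001, -0.0009], 'ft_force': [-0.5966, -0.0515, -0.159], 'ft_torque': [0.0062, -0.0127, 0.0225], 'gripper_width': 93.9205} 18.8
scene {'vfov': 56.58857871726444, 'cx': 317.95141153200115, 'cy': 240.4204638455244, 'position': [1211.344301480239, 495.0535891672772, 657.6798511089719], 'rotation': [0.393670654237818, 0.8056691916711761, -0.3938884055265757, -0.2019219987411321]}
top {'vfov': 52.11323454393539, 'cx': 315.953506287773, 'cy': 240.64520148860157, 'position': [358.9909127431553, 26.89783437939946, 1256.4462705967373], 'rotation': [-0.6975174919790246, 0.7091818132410004, -0.07540942883175017, 0.06959829160810914]}
```

View pics/scene0.png

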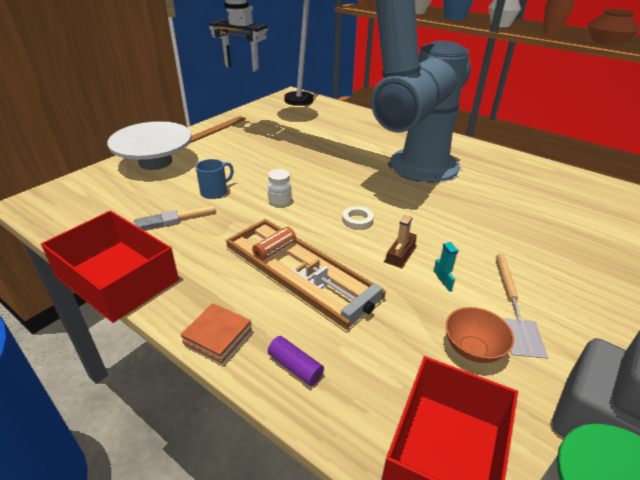

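View pics/top0.png

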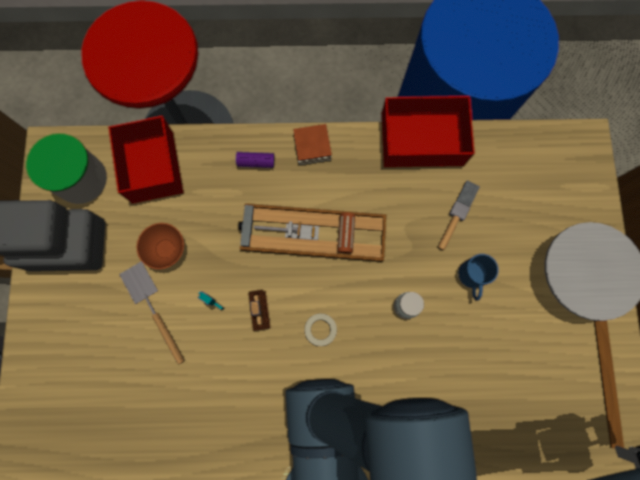

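The real paddle candidate is wooden in the dark stand, at scene (404,238) and top (259,309). The turquoise one at scene (447,265) and top (210,300) is the look-alike. The roller is red-brown on the track, at scene (273,242); the purple cylinder at (296,360) is its look-alike. I'll confirm in enlarged crops.

```bash
python3 - <<'E'
import cv2
s=cv2.imread("pics/scene0.png"); t=cv2.imread("pics/top0.png")
def crop(im,x0,y0,w,h,k,n): cv2.imwrite(n,cv2.resize(im[y0:y0+h,x0:x0+w],None,fx=k,fy=k,interpolation=cv2.INTER_CUBIC))
crop(s,370,200,100,75,8,"pics/c1.png")
crop(t,230,270,80,75,8,"pics/c2.png")
crop(t,230,190,160,80,5,"pics/c3.png")
crop(s,220,210,180,125,4,"pics/c4.png")
E
```

```text
(no output)
```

View pics/c1.png

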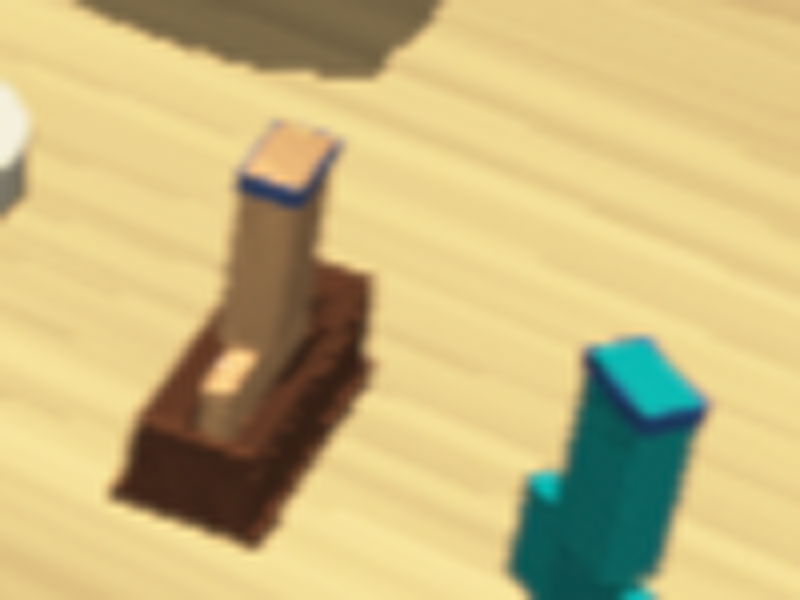

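View pics/c2.png

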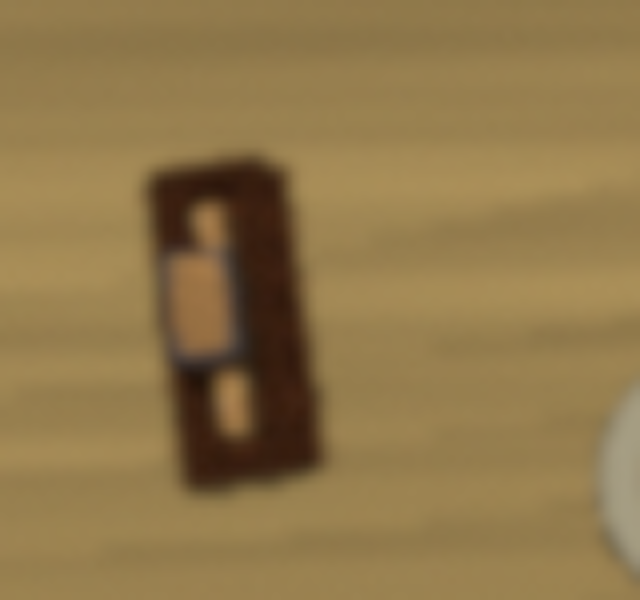

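View pics/c3.png

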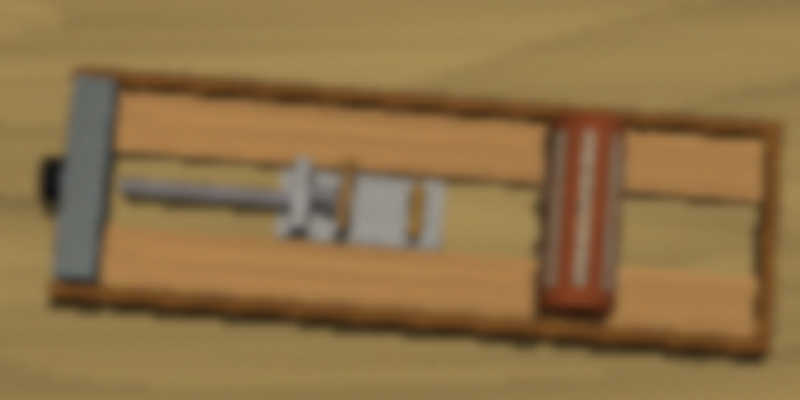

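View pics/c4.png

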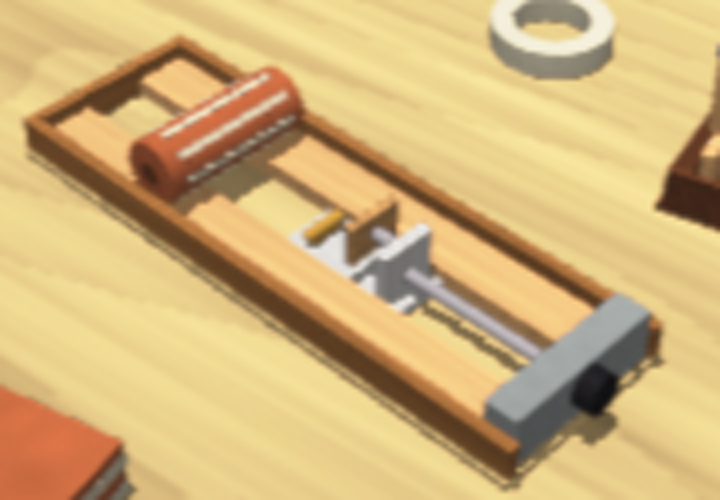

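```bash
cat > h.py <<'E'
import numpy as np, cv2
from scipy.spatial.transform import Rotation as R
from scipy.optimize import least_squares
def load(n): 
    d=np.load(n+".npz"); return {k:d[k] for k in d.files}
def proj(c,P):
    P=np.atleast_2d(P); f=240/np.tan(np.radians(float(c["vfov"]))/2)
    q=(P-c["position"])@R.from_quat(c["rotation"]).as_matrix()
    return np.c_[c["cx"]+f*q[:,0]/q[:,2], c["cy"]+f*q[:,1]/q[:,2]]
def unc(uv,ox,oy,k): return (np.array(uv,float)+.5)/k-.5+np.array([ox,oy])
def place(p,L):
    c,s=np.cos(p[2]),np.sin(p[2]); L=np.atleast_2d(L).astype(float)
    return np.c_[p[0]+c*L[:,0]-s*L[:,1], p[1]+s*L[:,0]+c*L[:,1], L[:,2]]
def fit(obs,p0):
    def f(p): return np.concatenate([(proj(c,place(p,L))-uv).ravel() for c,L,uv in obs])
    s=least_squares(f,p0,loss="soft_l1"); return s.x, f(s.x).reshape(-1,2)
E
python3 - <<'E'
from h import *
S=load("scene0");T=load("top0")
L=[[-175,-61,28],[-175,61,28],[195,-61,28],[195,61,28]]
oT=unc([[780,123],[768,357],[77,70],[50,300]],230,190,5)
oS=unc([[27,122],[180,40],[517,465],[660,330]],220,210,4)
for o in ([(T,L,oT)],[(S,L,oS)],[(T,L,oT),(S,L,oS)]):
    p,e=fit(o,[500,50,1.5]); print("track",p,np.degrees(p[2])); print(e.round(1).tolist())
H=[[9,-15,100],[9,15,100],[-9,15,100],[-9,-15,100]]
# top: left=+y world. guess stand x axis ~ +y world
oT=unc([[163,252],[180,365],[243,355],[228,248]],230,270,8)
oS=unc([[298,200],[342,145],[275,122],[240,178]],370,200,8)
B=[[0,-35,40],[0,35,40]]
oB=unc([[208,203],[237,440]],230,270,8)
for o in ([(T,H,oT),(T,B,oB)],[(S,H,oS)],[(T,H,oT),(T,B,oB),(S,H,oS)]):
    p,e=fit(o,[400,100,1.5]); print("stand",p,np.degrees(p[2])); print(e.round(1).tolist())
E
```

```text
track [637.09778385  11.07140091   1.47580384] 84.55733125894986
[[0.8, 0.2], [0.9, -0.1], [-1.0, -0.1], [-0.7, -0.1]]
track [644.59023073  16.55780891 -29.94406498] -1715.6685449256781
[[-1.0, 0.7], [0.5, -0.4], [-0.8, -0.6], [2.3, 0.2]]
track [639.16014117  12.66381559   1.47468926] 84.493470453842
[[0.2, -0.4], [0.2, -0.9], [-1.5, -0.9], [-1.3, -0.9], [-0.6, -0.9], [0.7, -1.8], [-0.6, -3.4], [2.1, -2.3]]
stand [441.83698198 160.85927925   1.70339332] 97.59724799697483
[[0.3, 0.9], [-0.2, -0.4], [-0.5, -0.3], [-0.2, 0.3], [0.3, 0.4], [0.3, -0.8]]
stand [448.49501769 164.06665925 -17.14813465] -982.515741980604
[[0.3, -0.3], [-0.4, -0.1], [0.4, 0.4], [-0.3, 0.0]]
stand [442.89114813 161.29417551   1.70258609] 97.55099719500846
[[0.1, 0.5], [-0.4, -0.9], [-0.6, -0.8], [-0.4, -0.2], [0.2, 0.0], [0.1, -1.2], [0.4, -1.9], [-0.3, -1.7], [0.5, -1.1], [-0.1, -1.6]]
```

```bash
cat >> h.py <<'E'
def yaw_of(q):
    m=R.from_quat(q).as_matrix(); return np.arctan2(m[1,0],m[0,0])
def delta(p0,yaw0,p1):  # world mm -> tool-axes m (tool straight down)
    d=np.array(p1,float)-np.array(p0,float); c,s=np.cos(yaw0),np.sin(yaw0)
    return np.round([(c*d[0]+s*d[1])/1e3,(s*d[0]-c*d[1])/1e3,-d[2]/1e3],4)
E
python3 - <<'E'
from h import *
from station import r
s=r.get_state(); print(s["eef_pos"],np.degrees(yaw_of(s["tool_rot"])))
p0=[148.7,-632.8,205.5];y0=yaw_of(s["tool_rot"])
for p in ([470,-350,200],[520,-100,180],[446,163,135]): print(delta(p0,y0,p))
E
```

```text
[ 148.67027493 -632.23564569  204.49977918] 13.225917032478302
[ 0.3775 -0.2018  0.0055]
[ 0.4834 -0.4337  0.0255]
[ 0.4715 -0.7067  0.0705]
```

apply_moves(
  increments=[
    {"fingers": -1,"delta_pos": [0.3775,-0.2018,0.0055],"roll": 0.03},
    {"fingers": -1,"delta_pos": [0.3775,-0.2018,0.0055],"roll": 0.05},
    {"fingers": -1,"delta_pos": [0.3775,-0.2018,0.0055],"roll": 0.1},
    {"fingers": -1,"delta_pos": [0.3775,-0.2018,0.0055],"roll": 0.1},
    {"fingers": -1,"delta_pos": [0.3775,-0.2018,0.0055],"roll": 0.1},
    {"fingers": -1,"delta_pos": [0.3775,-0.2018,0.0055],"roll": 0.1},
    {"fingers": -1,"delta_pos": [0.4834,-0.4337,0.0255],"roll": 0.1},
    {"fingers": -1,"delta_pos": [0.4834,-0.4337,0.0255],"roll": 0.1},
    {"fingers": -1,"delta_pos": [0.4834,-0.4337,0.0255],"roll": 0.1},
    {"fingers": -1,"delta_pos": [0.4834,-0.4337,0.0255],"roll": 0.1},
  ],
)

```text
clock: 1.35
eef_pos: [505.3, -145.1, 183.0]
tool_rot: [0.998, 0.065, -0.0, -0.0]
ft_force: [1.6, -0.6, -0.3]
gripper_width: 94.0
```

```bash
python3 - <<'E'
from h import *
from station import r
s=r.get_state(); print(s["eef_pos"],np.degrees(yaw_of(s["tool_rot"])),s["joint_vel"])
print(delta(s["eef_pos"],yaw_of(s["tool_rot"]),[446,163,135]))
E
```

```text
[ 505.27129276 -145.08830357  182.99447649] 7.4798567727967695 [ 9.40340534e-01 -5.86600565e-04  6.36845907e-02 -1.63078062e-04
 -6.88879566e-02  9.29459930e-01]
[-0.0187 -0.3132  0.048 ]
```

apply_moves(
  increments=[
    {"fingers": -1,"delta_pos": [-0.005,-0.06,0.01],"roll": 0},
    {"fingers": -1,"delta_pos": [-0.015,-0.12,0.02],"roll": 0},
    {"fingers": -1,"delta_pos": [-0.02,-0.18,0.03],"roll": 0},
    {"fingers": -1,"delta_pos": [-0.02,-0.23,0.04],"roll": 0},
    {"fingers": -1,"delta_pos": [-0.02,-0.265,0.045],"roll": 0},
    {"fingers": -1,"delta_pos": [-0.02,-0.265,0.045],"roll": 0},
    {"fingers": -1,"delta_pos": [-0.02,-0.265,0.045],"roll": 0},
  ],
)

```text
clock: 2.22
eef_pos: [450.9, 112.4, 138.4]
tool_rot: [0.998, 0.065, 0.0, 0.0]
ft_force: [0.3, -0.5, 0.1]
gripper_width: 93.9
```

```bash
cat > cap.py <<'E'
import sys
from h import *
from station import r, viewer
k=sys.argv[1]
for n in ("scene","top"):
    c=viewer.capture(n); cv2.imwrite(f"pics/{n}{k}.png",c["color"][:,:,::-1]); np.savez(f"{n}{k}.npz",**c)
s=r.get_state(); print(s["clock"],s["eef_pos"].round(2) if hasattr(s["eef_pos"],"round") else s["eef_pos"],np.degrees(yaw_of(s["tool_rot"])),np.round(s["ft_force"],2),s["gripper_width"])
def crop(n,x0,y0,w,h,k2):
    im=cv2.imread(f"pics/{n}{k}.png"); cv2.imwrite(f"pics/{n}{k}c.png",cv2.resize(im[y0:y0+h,x0:x0+w],None,fx=k2,fy=k2,interpolation=cv2.INTER_CUBIC))
a=list(map(int,sys.argv[2:]))
if a: crop("scene",*a[:5]); crop("top",*a[5:10])
E
python3 cap.py 1 340 140 130 130 5 190 240 130 130 5
```

```text
2.325 [451.21 111.94 138.59] 7.4057345894731625 [ 0.27 -0.43  0.  ] 93.92940610674505
```

View pics/scene1c.png

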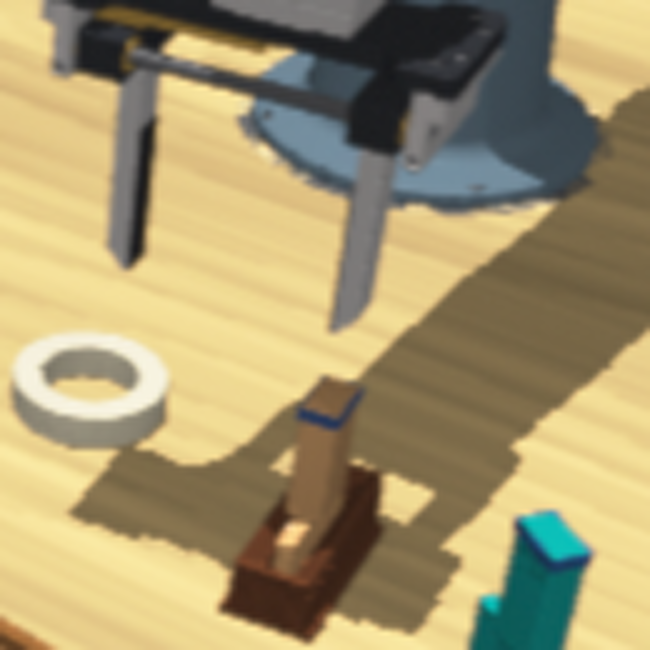

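View pics/top1c.png

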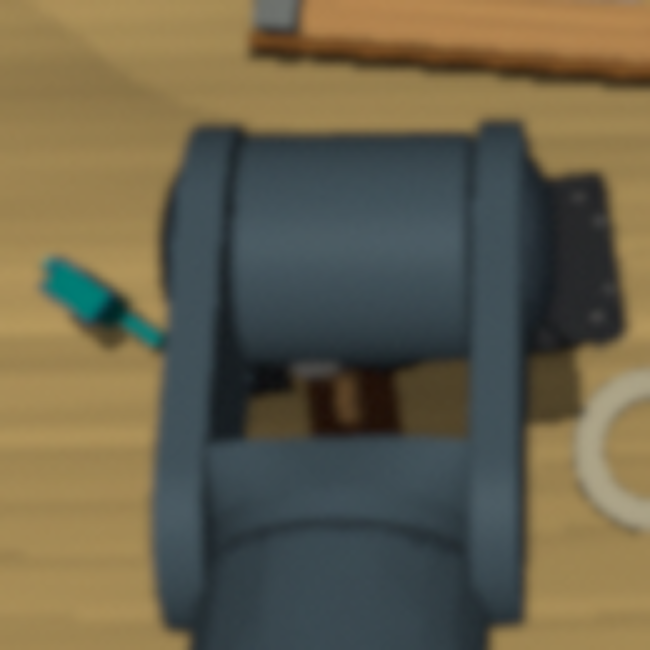

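```bash
python3 - <<'E'
from h import *
S=load("scene1")
p=np.array([451.2,111.9,138.6]);y=np.radians(7.4)
tx=np.array([np.cos(y),np.sin(y),0]);ty=np.array([np.sin(y),-np.cos(y),0])
for sy in (1,-1):
  for d in (47,59.5):
    for w in (8,-8):
      uv=proj(S,p+ty*sy*d+tx*w)[0]; print(sy,d,w,((uv-[340,140]+.5)*5-.5).round(0))
E
python3 - <<'E'
import cv2
im=cv2.imread("pics/scene1.png")
cv2.imwrite("pics/s1d.png",cv2.resize(im[170:215,355:425],None,fx=11,fy=11,interpolation=cv2.INTER_CUBIC))
E
```

```text
1 47 8 [129. 268.]
1 47 -8 [145. 252.]
1 59.5 8 [104. 260.]
1 59.5 -8 [120. 244.]
-1 47 8 [328. 328.]
-1 47 -8 [341. 310.]
-1 59.5 8 [356. 336.]
-1 59.5 -8 [369. 319.]
```

View pics/s1d.png

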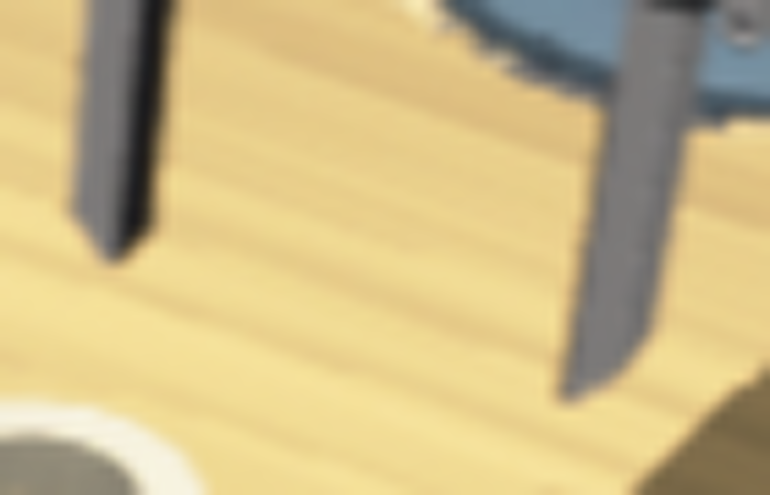

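```bash
python3 - <<'E'
from h import *
print(delta([451.1,112.1,138.5],np.radians(7.42),[447,163.5,57]))
E
```

```text
[ 0.0026 -0.0515  0.0815]
```

apply_moves(
  increments=[
    {"fingers": -1,"delta_pos": [0.0026,-0.035,0],"roll": 0},
    {"fingers": -1,"delta_pos": [0.0026,-0.0515,0],"roll": 0},
    {"fingers": -1,"delta_pos": [0.0026,-0.0515,0.02],"roll": 0},
    {"fingers": -1,"delta_pos": [0.0026,-0.0515,0.05],"roll": 0},
    {"fingers": -1,"delta_pos": [0.0026,-0.0515,0.07],"roll": 0},
    {"fingers": -1,"delta_pos": [0.0026,-0.0515,0.0815],"roll": 0},
    {"fingers": -1,"delta_pos": [0.0026,-0.0515,0.0815],"roll": 0},
    {"fingers": -1,"delta_pos": [0.0026,-0.0515,0.0815],"roll": 0},
  ],
)

```text
clock: 3.32
eef_pos: [447.5, 164.3, 57.8]
tool_rot: [0.998, 0.065, 0.001, -0.0]
ft_force: [-0.1, -0.2, 0.4]
gripper_width: 93.9
```

```bash
python3 cap.py 2 350 170 100 100 6 190 240 130 130 5
```

```text
3.425 [447.49 164.39  57.87] 7.496642252277739 [-0.01 -0.92  0.58] 94.16397988737604
```

View pics/scene2c.png

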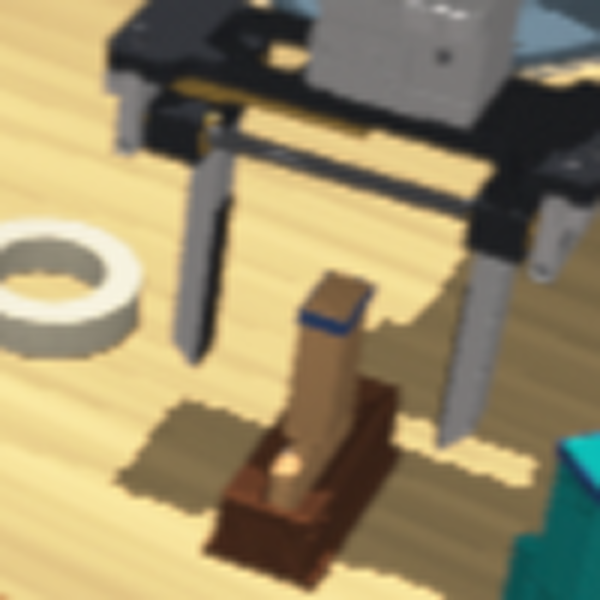

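apply_moves(
  increments=[
    {"fingers": 1,"delta_pos": [0,0,0],"roll": 0},
    {"fingers": 1,"delta_pos": [0,0,0],"roll": 0},
    {"fingers": 1,"delta_pos": [0,0,0],"roll": 0},
    {"fingers": 1,"delta_pos": [0,0,0],"roll": 0},
    {"fingers": 1,"delta_pos": [0,0,0],"roll": 0},
    {"fingers": 1,"delta_pos": [0,0,0],"roll": 0},
    {"fingers": 1,"delta_pos": [0,0,0],"roll": 0},
    {"fingers": 1,"delta_pos": [0,0,0],"roll": 0},
  ],
  squeeze=30,
)

```text
clock: 4.42
eef_pos: [446.7, 164.3, 56.9]
tool_rot: [0.998, 0.065, -0.0, 0.0]
ft_force: [-0.3, 0.7, -0.8]
gripper_width: 18.0
```

```bash
python3 cap.py 3 350 170 100 100 6 190 240 130 130 5
```

```text
4.525 [446.63 164.34  56.86] 7.494643649608815 [0.1  0.68 0.38] 17.663750575868132
```

View pics/scene3c.png

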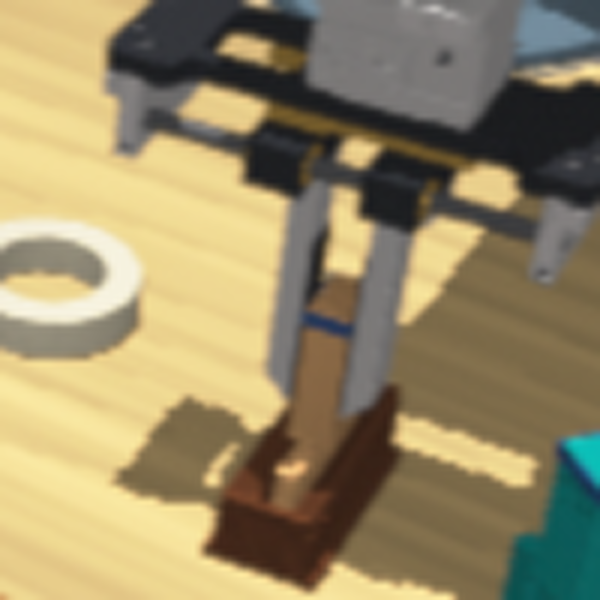

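```bash
cat > ov.py <<'E'
from h import *
def ov(n,p,x0,y0,w,h,k,out,extra=[]):
    c=load(n); im=c["color"][:,:,::-1][y0:y0+h,x0:x0+w]; im=cv2.resize(im,None,fx=k,fy=k,interpolation=cv2.INTER_CUBIC)
    segs=[]
    for z in (28,):
        q=[[-175,-61,z],[195,-61,z],[195,61,z],[-175,61,z]]; segs+=[(q[i],q[(i+1)%4]) for i in range(4)]
        q=[[-167,-53,z],[170,-53,z],[170,53,z],[-167,53,z]]; segs+=[(q[i],q[(i+1)%4]) for i in range(4)]
    segs+=[([-175,-61,0],[195,-61,0])]+extra
    for a,b in segs:
        uv=proj(c,place(p,[a,b])); uv=((uv-[x0,y0]+.5)*k-.5).round().astype(int)
        cv2.line(im,tuple(map(int,uv[0])),tuple(map(int,uv[1])),(0,255,0),1)
    cv2.imwrite(out,im)
E
python3 - <<'E'
from ov import *
p=[644.6,16.6,1.4719]
ov("scene0",p,222,212,170,115,4.7,"pics/o1.png")
ov("top0",p,230,190,160,80,5,"pics/o2.png")
E
```

```text
(no output)
```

View pics/o1.png

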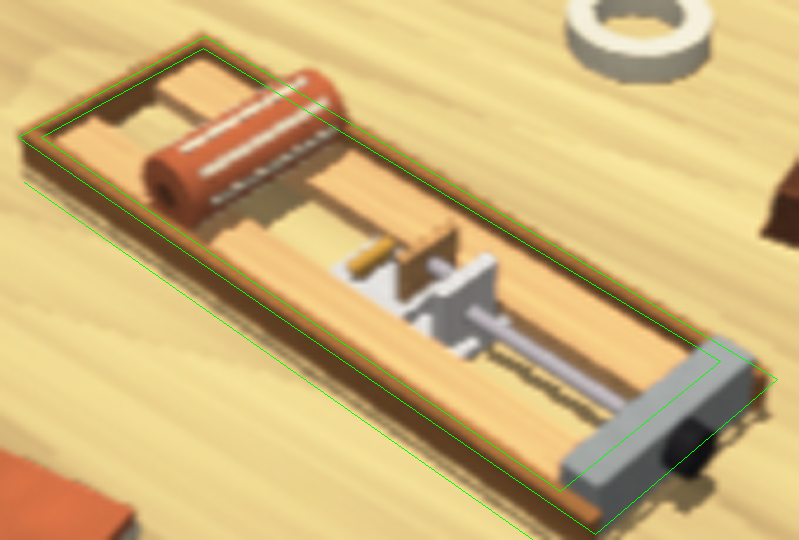

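View pics/o2.png

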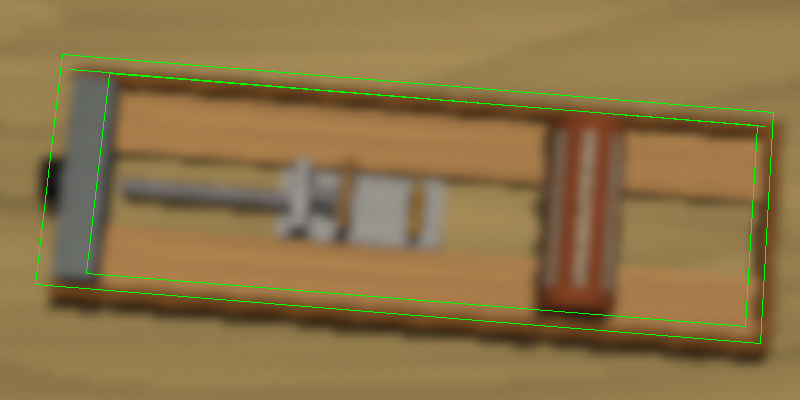

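```bash
python3 - <<'E'
from h import *
def ray(c,uv,z):
    f=240/np.tan(np.radians(float(c["vfov"]))/2)
    d=R.from_quat(c["rotation"]).apply([(uv[0]-c["cx"])/f,(uv[1]-c["cy"])/f,1.]); o=c["position"]; return o+d*(z-o[2])/d[2]
def loc(p,P):
    c,s=np.cos(p[2]),np.sin(p[2]); d=P[:2]-np.array(p[:2]); return np.round([c*d[0]+s*d[1],-s*d[0]+c*d[1]],1)
T=load("top0");S=load("scene0")
pt=[637,11.,1.4758]; ps=[643.5,13.5,1.4725]
for uv,z in (((582,120),50),((576,305),50),((345,205),45),((350,170),45),((410,208),24)): print("top",uv,loc(pt,ray(T,unc(uv,230,190,5),z)))
for uv,z in (((172,195),38),((322,100),38),((400,258),51),((456,224),51),((370,262),24)): print("scene",uv,loc(ps,ray(S,unc(uv,222,212,4.7),z)))
E
```

```text
top (582, 120) [-69.5 -49.1]
top (576, 305) [-72.7  46.6]
top (345, 205) [47.   3.5]
top (350, 170) [ 46.1 -14.9]
top (410, 208) [14.5 -2.4]
scene (172, 195) [-73.7 -46. ]
scene (322, 100) [-77.3  54.8]
scene (400, 258) [ 44.6 -14.9]
scene (456, 224) [46.4 19.5]
scene (370, 262) [14.9 -4.1]
```

apply_moves(
  increments=[
    {"fingers": 1,"delta_pos": [0,0,-0.02],"roll": 0},
    {"fingers": 1,"delta_pos": [0,0,-0.05],"roll": 0},
    {"fingers": 1,"delta_pos": [0,0,-0.08],"roll": 0},
    {"fingers": 1,"delta_pos": [0,0,-0.095],"roll": 0},
    {"fingers": 1,"delta_pos": [0,0,-0.095],"roll": 0},
    {"fingers": 1,"delta_pos": [0,0,-0.095],"roll": 0},
    {"fingers": 1,"delta_pos": [0,0,-0.095],"roll": 0},
  ],
)

```text
clock: 5.4
eef_pos: [445.8, 164.2, 150.5]
tool_rot: [0.998, 0.065, -0.001, 0.0]
ft_force: [-0.0, 0.6, -1.8]
gripper_width: 17.9
```

```bash
python3 cap.py 4 340 130 130 130 6 190 240 130 130 5; python3 -c "
from h import *
o=np.array([642.5,13]);a=np.radians(84.4);t=o-130*np.array([np.cos(a),np.sin(a)])
print(t,delta([446.7,164.3,152],np.radians(7.45),[*t,152]))"
```

```text
5.5 [446.11 164.25 150.94] 7.491786972660625 [ 0.61 -0.21 -0.25] 17.758645504873623
[ 629.81422303 -116.379562  ] [ 0.1452  0.3021 -0.    ]
```

View pics/scene4c.png

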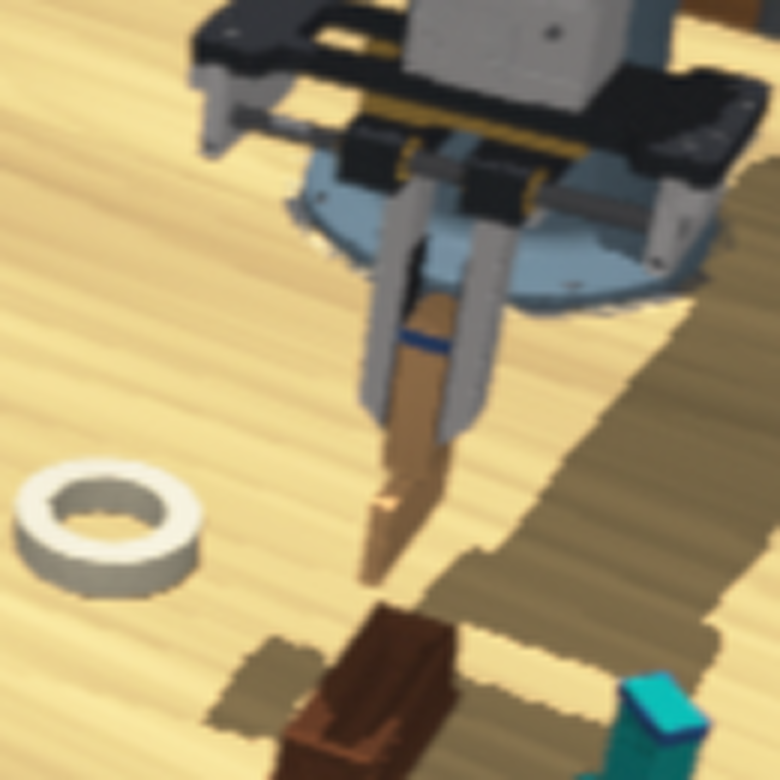

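apply_moves(
  increments=[
    {"fingers": 1,"delta_pos": [0.015,0.03,0],"roll": 0.03},
    {"fingers": 1,"delta_pos": [0.038,0.08,0],"roll": 0.08},
    {"fingers": 1,"delta_pos": [0.063,0.13,0],"roll": 0.12},
    {"fingers": 1,"delta_pos": [0.087,0.18,0],"roll": 0.16},
    {"fingers": 1,"delta_pos": [0.111,0.23,0],"roll": 0.2},
    {"fingers": 1,"delta_pos": [0.131,0.272,0],"roll": 0.228},
    {"fingers": 1,"delta_pos": [0.1452,0.3021,0],"roll": 0.228},
    {"fingers": 1,"delta_pos": [0.1452,0.3021,0],"roll": 0.228},
    {"fingers": 1,"delta_pos": [0.1452,0.3021,0],"roll": 0.228},
    {"fingers": 1,"delta_pos": [0.1452,0.3021,0],"roll": 0.228},
  ],
)

```text
clock: 6.75
eef_pos: [629.4, -115.1, 151.6]
tool_rot: [0.999, -0.048, -0.0, -0.0]
ft_force: [-0.7, 1.2, -1.3]
gripper_width: 17.6
```

```bash
python3 cap.py 5 200 140 130 130 6 230 190 160 80 5
```

```text
6.85 [ 629.69 -115.28  151.93] -5.506914382610574 [-0.79 -0.2  -1.56] 17.818431179988004
```

View pics/scene5c.png

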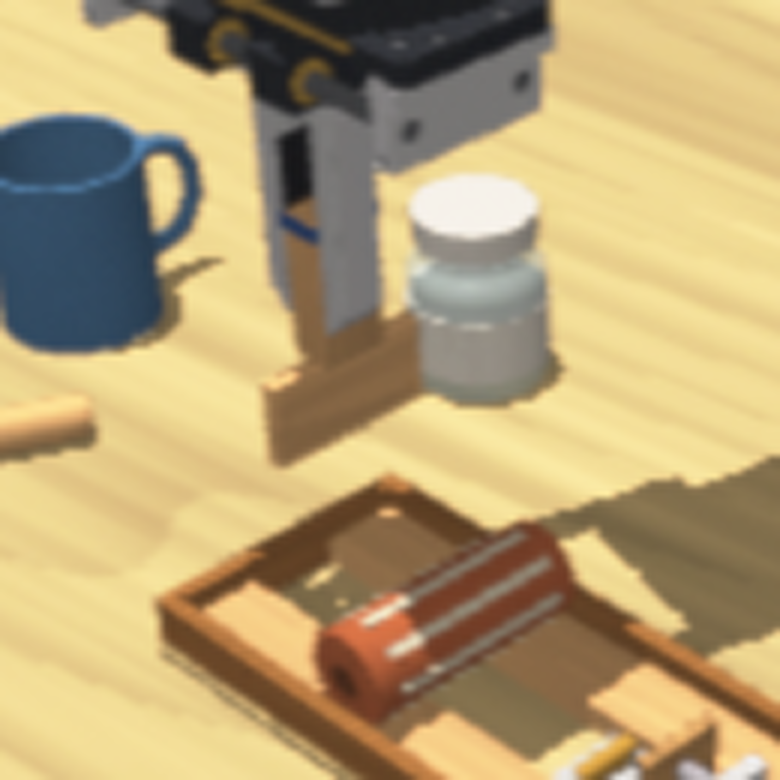

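View pics/top5.png

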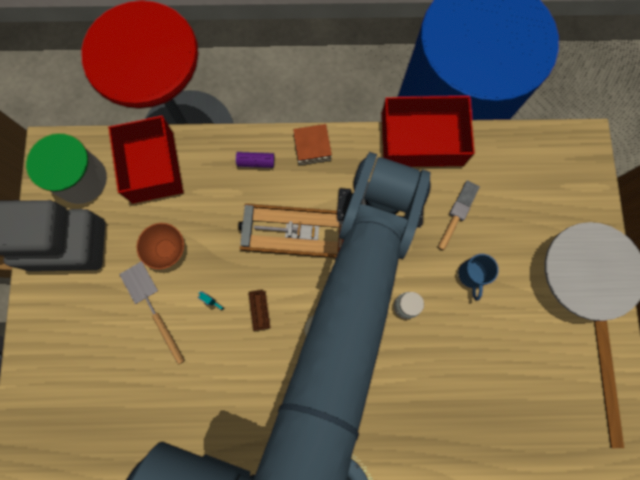

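apply_moves(
  increments=[
    {"fingers": 1,"delta_pos": [0,0,0.02],"roll": 0},
    {"fingers": 1,"delta_pos": [0,0,0.04],"roll": 0},
    {"fingers": 1,"delta_pos": [0,0,0.055],"roll": 0},
    {"fingers": 1,"delta_pos": [0,0,0.065],"roll": 0},
    {"fingers": 1,"delta_pos": [0,0,0.071],"roll": 0},
    {"fingers": 1,"delta_pos": [0,0,0.071],"roll": 0},
    {"fingers": 1,"delta_pos": [0,0,0.071],"roll": 0},
    {"fingers": 1,"delta_pos": [0,0,0.071],"roll": 0},
  ],
)

```text
clock: 7.85
eef_pos: [630.5, -116.4, 81.6]
tool_rot: [0.999, -0.049, 0.001, 0.0]
ft_force: [0.6, -0.5, -1.0]
gripper_width: 17.7
```

```bash
python3 cap.py 6 215 180 130 100 6 230 190 160 80 5; python3 -c "
from h import *
S=load('scene6');p=np.array([629.8,-115.6,81]);y=np.radians(-5.55)
tx=np.array([np.cos(y),np.sin(y),0]);ty=np.array([np.sin(y),-np.cos(y),0])
for e in (-53.2,-17.2):
  for s in (-4,4): print(e,s,((proj(S,p+tx*35+ty*s+[0,0,e])-[215,180]+.5)*6-.5).round())"
```

```text
7.95 [ 630.29 -116.31   81.36] -5.566651942516285 [-0.33  0.01 -0.83] 17.694388184565536
-53.2 -4 [[198. 388.]]
-53.2 4 [[184. 379.]]
-17.2 -4 [[190. 312.]]
-17.2 4 [[176. 303.]]
```

View pics/scene6c.png

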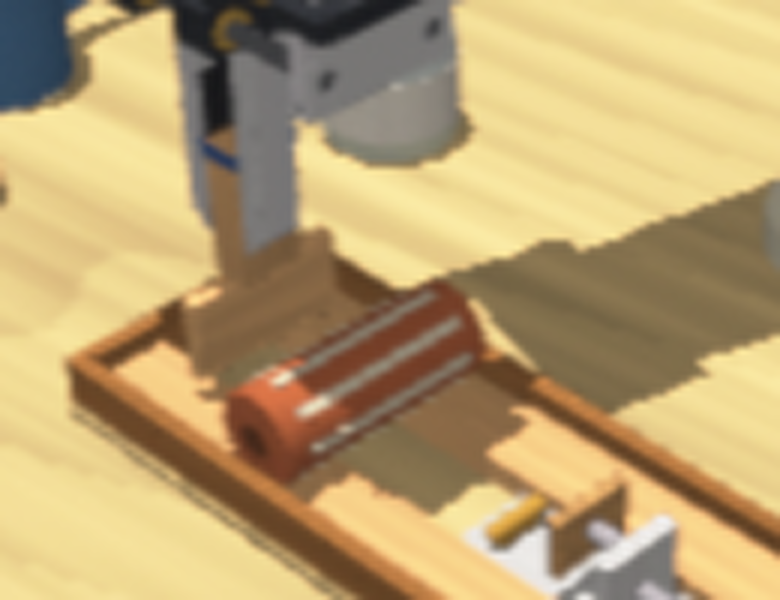

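apply_moves(
  increments=[
    {"fingers": 1,"delta_pos": [0,-0.006,0],"roll": 0},
    {"fingers": 1,"delta_pos": [0,-0.012,0],"roll": 0},
    {"fingers": 1,"delta_pos": [0,-0.018,0],"roll": 0},
    {"fingers": 1,"delta_pos": [0,-0.022,0],"roll": 0},
    {"fingers": 1,"delta_pos": [0,-0.025,0],"roll": 0},
    {"fingers": 1,"delta_pos": [0,-0.027,0],"roll": 0},
    {"fingers": 1,"delta_pos": [0,-0.029,0],"roll": 0},
    {"fingers": 1,"delta_pos": [0,-0.031,0],"roll": 0},
    {"fingers": 1,"delta_pos": [0,-0.033,0],"roll": 0},
    {"fingers": 1,"delta_pos": [0,-0.035,0],"roll": 0},
  ],
)

```text
clock: 9.2
eef_pos: [633.4, -81.3, 80.9]
tool_rot: [0.999, -0.049, 0.0, 0.0]
ft_force: [0.8, -0.7, -0.5]
gripper_width: 17.7
```

```bash
python3 cap.py 7 215 180 130 100 6 230 190 160 80 5
```

```text
9.3 [633.41 -81.18  80.86] -5.555712110803204 [0.11 0.07 0.12] 18.275001186951688
```

View pics/scene7c.png

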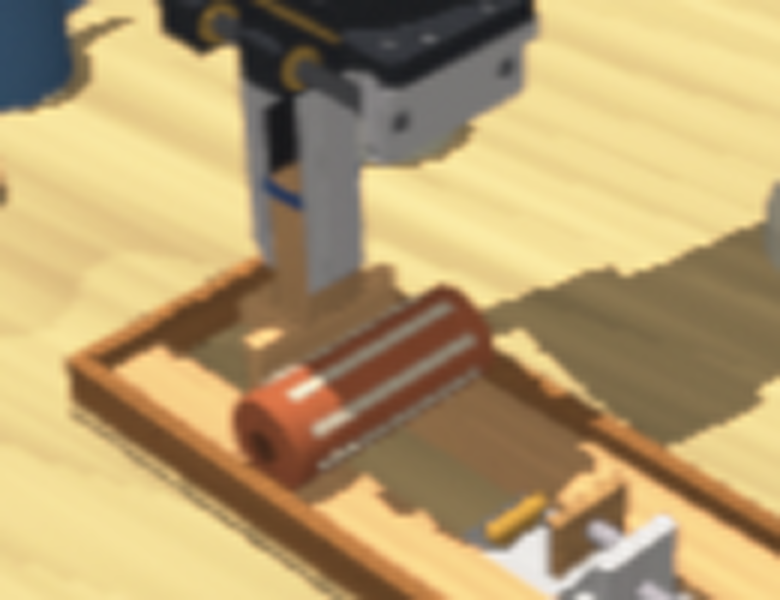

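apply_moves(
  increments=[
    {"fingers": 1,"delta_pos": [0,-0.002,0],"roll": 0},
    {"fingers": 1,"delta_pos": [0,-0.005,0],"roll": 0},
    {"fingers": 1,"delta_pos": [0,-0.008,0],"roll": 0},
    {"fingers": 1,"delta_pos": [0,-0.011,0],"roll": 0},
    {"fingers": 1,"delta_pos": [0,-0.014,0],"roll": 0},
    {"fingers": 1,"delta_pos": [0,-0.017,0],"roll": 0},
    {"fingers": 1,"delta_pos": [0,-0.02,0],"roll": 0},
    {"fingers": 1,"delta_pos": [0,-0.023,0],"roll": 0},
    {"fingers": 1,"delta_pos": [0,-0.026,0],"roll": 0},
    {"fingers": 1,"delta_pos": [0,-0.029,0],"roll": 0},
  ],
)

```text
clock: 10.55
eef_pos: [636.2, -52.4, 80.9]
tool_rot: [0.999, -0.049, -0.0, 0.0]
ft_force: [-0.0, -0.3, -0.3]
gripper_width: 18.3
```

apply_moves(
  increments=[
    {"fingers": 1,"delta_pos": [0,-0.003,0],"roll": 0},
    {"fingers": 1,"delta_pos": [0,-0.006,0],"roll": 0},
    {"fingers": 1,"delta_pos": [0,-0.009,0],"roll": 0},
    {"fingers": 1,"delta_pos": [0,-0.012,0],"roll": 0},
    {"fingers": 1,"delta_pos": [0,-0.015,0],"roll": 0},
    {"fingers": 1,"delta_pos": [0,-0.018,0],"roll": 0},
    {"fingers": 1,"delta_pos": [0,-0.02,0],"roll": 0},
    {"fingers": 1,"delta_pos": [0,-0.022,0],"roll": 0},
    {"fingers": 1,"delta_pos": [0,-0.024,0],"roll": 0},
    {"fingers": 1,"delta_pos": [0,-0.026,0],"roll": 0},
  ],
)

```text
clock: 11.8
eef_pos: [638.8, -26.6, 80.9]
tool_rot: [0.999, -0.049, -0.0, -0.0]
ft_force: [0.3, 0.4, -1.2]
gripper_width: 17.8
```

```bash
python3 cap.py 8 215 180 130 100 6 230 190 160 80 5
```

```text
11.9 [638.73 -26.45  80.86] -5.557785933813705 [ 0.45  1.16 -0.06] 18.010154861496343
```

View pics/scene8c.png

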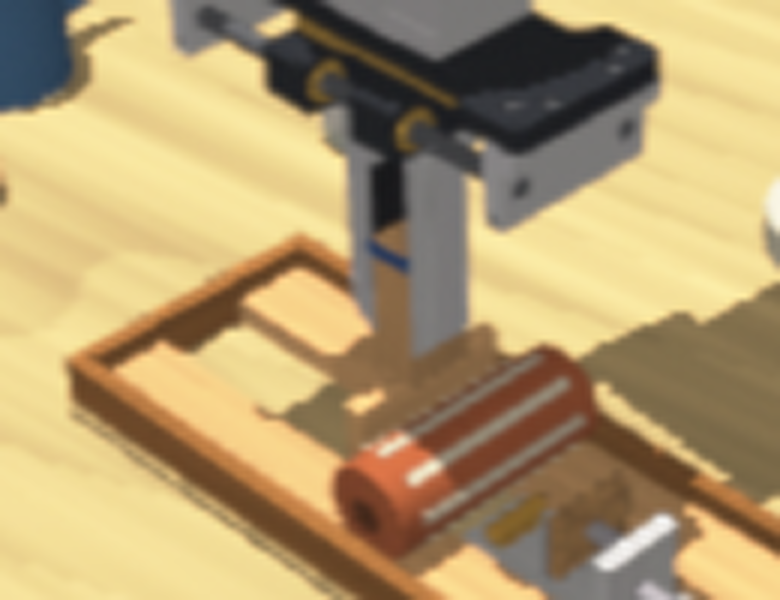

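apply_moves(
  increments=[
    {"fingers": 1,"delta_pos": [0,-0.002,0],"roll": 0},
    {"fingers": 1,"delta_pos": [0,-0.004,0],"roll": 0},
    {"fingers": 1,"delta_pos": [0,-0.006,0],"roll": 0},
    {"fingers": 1,"delta_pos": [0,-0.0075,0],"roll": 0},
    {"fingers": 1,"delta_pos": [0,-0.009,0],"roll": 0},
    {"fingers": 1,"delta_pos": [0,-0.0105,0],"roll": 0},
    {"fingers": 1,"delta_pos": [0,-0.012,0],"roll": 0},
    {"fingers": 1,"delta_pos": [0,-0.013,0],"roll": 0},
    {"fingers": 1,"delta_pos": [0,-0.014,0],"roll": 0},
    {"fingers": 1,"delta_pos": [0,-0.015,0],"roll": 0},
  ],
)

```text
clock: 13.15
eef_pos: [640.2, -11.7, 80.9]
tool_rot: [0.999, -0.049, 0.0, -0.0]
ft_force: [-0.1, -1.1, 0.2]
gripper_width: 17.6
```

apply_moves(
  increments=[
    {"fingers": 1,"delta_pos": [0,-0.001,0],"roll": 0},
    {"fingers": 1,"delta_pos": [0,-0.002,0],"roll": 0},
    {"fingers": 1,"delta_pos": [0,-0.003,0],"roll": 0},
    {"fingers": 1,"delta_pos": [0,-0.004,0],"roll": 0},
    {"fingers": 1,"delta_pos": [0,-0.005,0],"roll": 0},
    {"fingers": 1,"delta_pos": [0,-0.006,0],"roll": 0},
    {"fingers": 1,"delta_pos": [0,-0.007,0],"roll": 0},
    {"fingers": 1,"delta_pos": [0,-0.008,0],"roll": 0},
    {"fingers": 1,"delta_pos": [0,-0.009,0],"roll": 0},
  ],
)

```text
clock: 14.28
eef_pos: [641.1, -2.6, 80.8]
tool_rot: [0.999, -0.049, -0.0, -0.0]
ft_force: [0.1, 0.3, -0.7]
gripper_width: 17.8
```

```bash
python3 cap.py 9 225 190 130 100 6 230 190 160 80 5
```

```text
14.375 [641.03  -2.52  80.82] -5.56779509965375 [ 0.74 -0.75 -1.24] 17.612297724082143
```

View pics/scene9c.png

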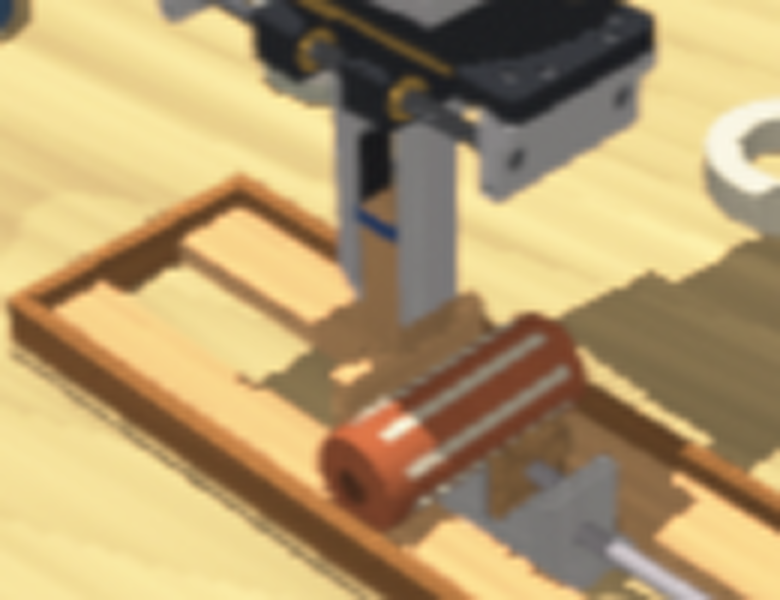

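apply_moves(
  increments=[
    {"fingers": 1,"delta_pos": [0,-0.001,0],"roll": 0},
    {"fingers": 1,"delta_pos": [0,-0.002,0],"roll": 0},
    {"fingers": 1,"delta_pos": [0,-0.003,0],"roll": 0},
    {"fingers": 1,"delta_pos": [0,-0.004,0],"roll": 0},
    {"fingers": 1,"delta_pos": [0,-0.005,0],"roll": 0},
    {"fingers": 1,"delta_pos": [0,-0.006,0],"roll": 0},
    {"fingers": 1,"delta_pos": [0,-0.007,0],"roll": 0},
    {"fingers": 1,"delta_pos": [0,-0.008,0],"roll": 0},
    {"fingers": 1,"delta_pos": [0,-0.009,0],"roll": 0},
  ],
)

```text
clock: 15.5
eef_pos: [642.0, 6.3, 80.9]
tool_rot: [0.999, -0.049, -0.0, -0.0]
ft_force: [-0.0, -1.0, -1.3]
gripper_width: 17.8
```

```bash
python3 cap.py 10 225 190 130 100 6 230 190 160 80 5
```

```text
15.6 [641.96   6.29  80.88] -5.562837020351427 [-0.02 -0.58 -0.91] 18.26073814865765
```

View pics/scene10c.png

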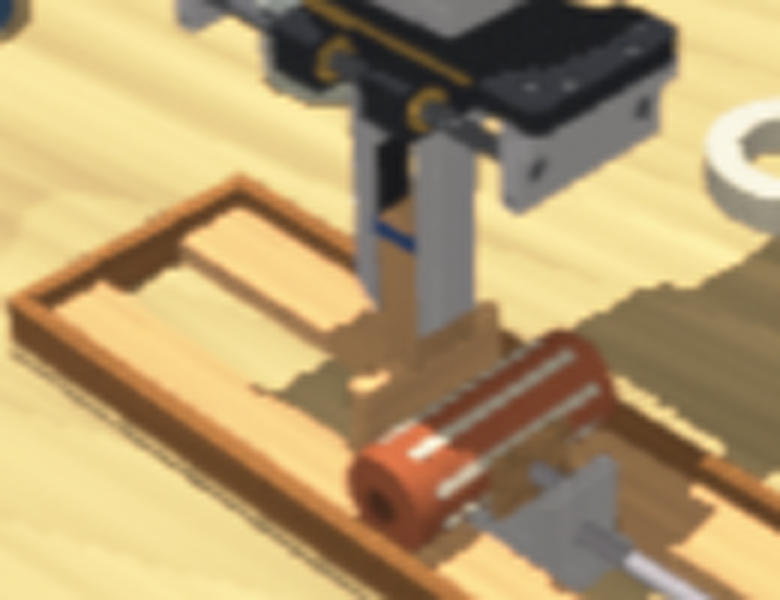

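```bash
cat > ft.py <<'E'
import sys; from h import *
from station import r, viewer
F=[];P=[]
for i in range(int(sys.argv[1])):
    viewer.capture("top"); s=r.get_state(); F.append(s["ft_force"]);P.append(s["eef_pos"])
F=np.array(F); a=np.radians(84.4); u=np.array([np.cos(a),np.sin(a),0])
f=F@u; print(s["clock"],"along",f.round(2),"mean",f.mean().round(2),"F",F.mean(0).round(2),"P",np.mean(P,0).round(2))
E
python3 ft.py 8
```

```text
16.0 along [ 0.35 -0.57  0.1  -0.33 -0.48 -0.19 -0.19  0.76] mean -0.07 F [ 0.42 -0.11 -1.05] P [641.95   6.17  80.88]
```

Baseline along the track is about -0.1 N, so I'll approach and press in small steps.

apply_moves(
  increments=[
    {"fingers": 1,"delta_pos": [0,-0.001,0],"roll": 0},
    {"fingers": 1,"delta_pos": [0,-0.002,0],"roll": 0},
    {"fingers": 1,"delta_pos": [0,-0.003,0],"roll": 0},
    {"fingers": 1,"delta_pos": [0,-0.004,0],"roll": 0},
    {"fingers": 1,"delta_pos": [0,-0.005,0],"roll": 0},
    {"fingers": 1,"delta_pos": [0,-0.006,0],"roll": 0},
  ],
)

```text
clock: 16.75
eef_pos: [642.5, 12.1, 80.9]
tool_rot: [0.999, -0.049, 0.0, 0.0]
ft_force: [-0.4, -1.4, -0.9]
gripper_width: 17.9
```

```bash
python3 ft.py 5; python3 cap.py 11 225 190 130 100 6 230 190 160 80 5
```

```text
17.0 along [-0.63 -1.17  0.   -0.29 -0.36] mean -0.49 F [-0.14 -0.48 -1.06] P [642.55  12.09  80.9 ]
17.1 [642.56  12.1   80.9 ] -5.569782167901443 [-0.16 -0.38 -0.9 ] 17.971488499574846
```

View pics/scene11c.png

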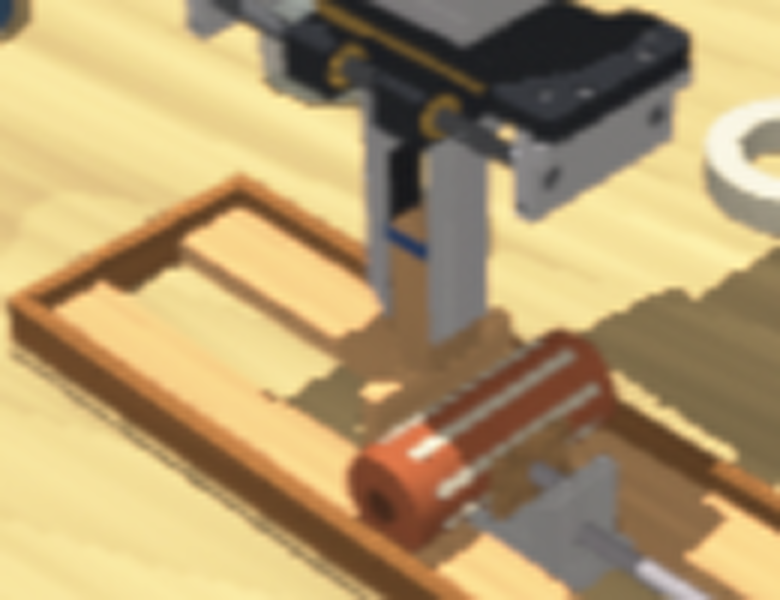

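apply_moves(
  increments=[
    {"fingers": 1,"delta_pos": [0,-0.0005,0],"roll": 0},
    {"fingers": 1,"delta_pos": [0,-0.001,0],"roll": 0},
    {"fingers": 1,"delta_pos": [0,-0.0015,0],"roll": 0},
    {"fingers": 1,"delta_pos": [0,-0.002,0],"roll": 0},
  ],
)

```text
clock: 17.6
eef_pos: [642.7, 13.7, 80.9]
tool_rot: [0.999, -0.049, 0.0, 0.0]
ft_force: [-0.4, -3.3, 0.1]
gripper_width: 17.8
```

```bash
python3 ft.py 5
```

```text
17.85 along [-3.72 -3.76 -4.46 -3.69 -4.65] mean -4.06 F [-0.39 -4.04 -0.71] P [642.75  13.74  80.92]
```

apply_moves(
  increments=[
    {"fingers": 1,"delta_pos": [0,-0.0005,0],"roll": 0},
    {"fingers": 1,"delta_pos": [0,-0.001,0],"roll": 0},
    {"fingers": 1,"delta_pos": [0,-0.0012,0],"roll": 0},
  ],
)

```text
clock: 18.23
eef_pos: [642.9, 14.6, 80.9]
tool_rot: [0.999, -0.048, 0.0, 0.001]
ft_force: [-0.6, -6.7, -1.0]
gripper_width: 17.8
```

```bash
python3 ft.py 8
```

```text
18.625 along [-6.67 -5.69 -5.76 -6.65 -7.04 -6.06 -5.26 -6.3 ] mean -6.18 F [-0.9  -6.12 -0.67] P [642.84  14.64  80.91]
```

apply_moves(
  increments=[
    {"fingers": 1,"delta_pos": [0,-0.0004,0],"roll": 0},
    {"fingers": 1,"delta_pos": [0,-0.0005,0],"roll": 0},
    {"fingers": 1,"delta_pos": [0,-0.0005,0],"roll": 0},
    {"fingers": 1,"delta_pos": [0,-0.0005,0],"roll": 0},
  ],
)

```text
clock: 19.12
eef_pos: [642.9, 14.9, 80.9]
tool_rot: [0.999, -0.048, -0.0, 0.001]
ft_force: [0.1, -7.1, 0.2]
gripper_width: 17.6
```

```bash
python3 ft.py 6; python3 cap.py 12 225 190 130 100 6 230 190 160 80 5
```

```text
19.425 along [-6.04 -6.39 -6.66 -6.22 -6.7  -7.19] mean -6.53 F [-0.81 -6.49 -0.98] P [642.89  14.94  80.92]
19.525 [642.87  14.94  80.92] -5.55623979274031 [-0.12 -7.27 -0.17] 17.726778210405175
```

View pics/scene12c.png

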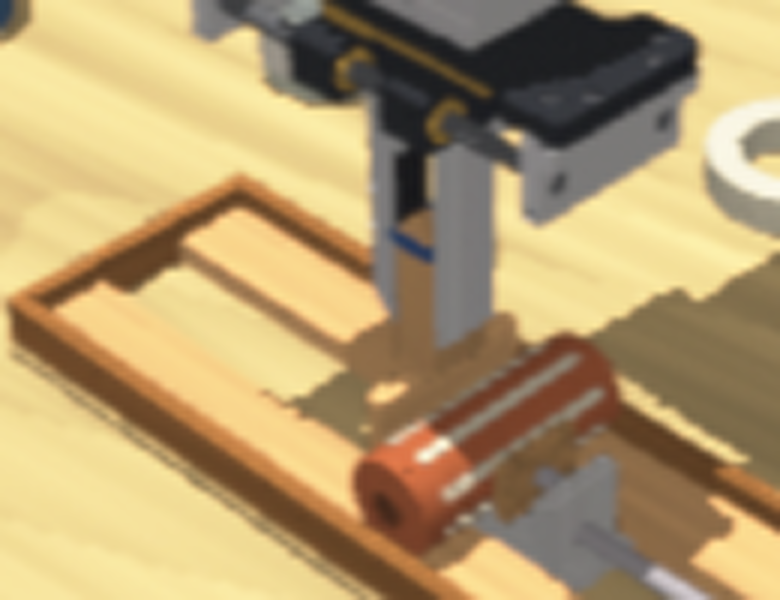

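apply_moves(
  increments=[
    {"fingers": 1,"delta_pos": [0,0.001,0],"roll": 0},
    {"fingers": 1,"delta_pos": [0,0.002,0],"roll": 0},
    {"fingers": 1,"delta_pos": [0,0.003,0],"roll": 0},
    {"fingers": 1,"delta_pos": [0,0.004,0],"roll": 0},
    {"fingers": 1,"delta_pos": [0,0.005,0],"roll": 0},
    {"fingers": 1,"delta_pos": [0,0.008,0],"roll": 0},
    {"fingers": 1,"delta_pos": [0,0.015,0],"roll": 0},
    {"fingers": 1,"delta_pos": [0,0.025,0],"roll": 0},
    {"fingers": 1,"delta_pos": [0,0.035,0],"roll": 0},
    {"fingers": 1,"delta_pos": [0,0.035,0],"roll": 0},
  ],
)

```text
clock: 20.78
eef_pos: [639.5, -20.0, 80.9]
tool_rot: [0.999, -0.049, 0.0, -0.0]
ft_force: [0.5, -0.1, -0.2]
gripper_width: 18.2
```

```bash
python3 ft.py 4; python3 cap.py 13 225 190 130 100 6 230 190 160 80 5
```

```text
20.975 along [ 0.22  0.78 -0.03 -0.07] mean 0.23 F [ 0.29  0.2  -0.73] P [639.48 -19.14  80.89]
21.075 [639.48 -18.72  80.85] -5.5492009611251945 [-0.66 -0.   -0.74] 17.549074031356955
```

View pics/scene13c.png

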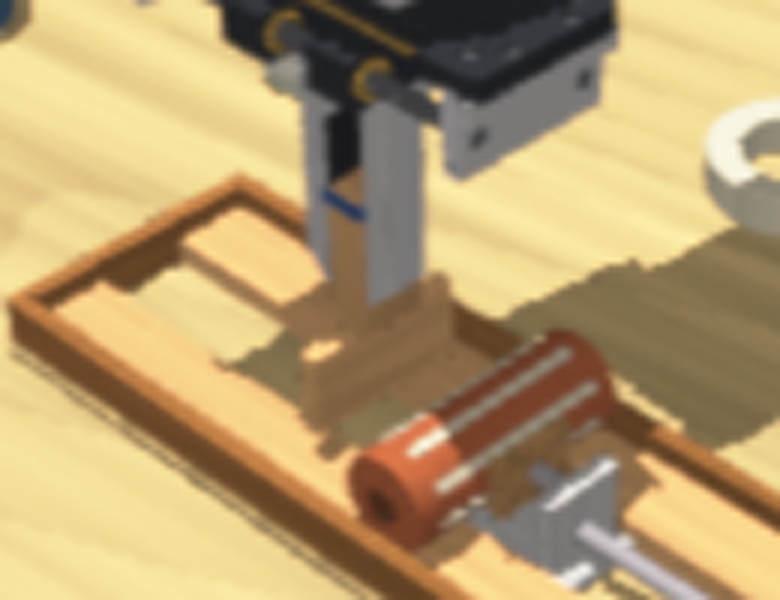

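```bash
python3 -c "
from h import *
print(delta([639.5,-18.8,81],np.radians(-5.555),[446.7,164.3,153]))"
```

```text
[-0.2096 -0.1636 -0.072 ]
```

apply_moves(
  increments=[
    {"fingers": 1,"delta_pos": [0,0.002,-0.02],"roll": 0},
    {"fingers": 1,"delta_pos": [0,0.002,-0.05],"roll": 0},
    {"fingers": 1,"delta_pos": [0,0.002,-0.072],"roll": 0},
    {"fingers": 1,"delta_pos": [0,0.002,-0.072],"roll": 0},
  ],
)

```text
clock: 21.58
eef_pos: [641.0, -21.3, 156.2]
tool_rot: [0.999, -0.049, 0.003, 0.0]
ft_force: [0.6, 0.2, -0.8]
gripper_width: 17.8
```

apply_moves(
  increments=[
    {"fingers": 1,"delta_pos": [-0.022,-0.018,0],"roll": -0.03},
    {"fingers": 1,"delta_pos": [-0.06,-0.048,0],"roll": -0.08},
    {"fingers": 1,"delta_pos": [-0.1,-0.08,0],"roll": -0.12},
    {"fingers": 1,"delta_pos": [-0.14,-0.112,0],"roll": -0.16},
    {"fingers": 1,"delta_pos": [-0.18,-0.142,0],"roll": -0.2},
    {"fingers": 1,"delta_pos": [-0.2,-0.158,0],"roll": -0.228},
    {"fingers": 1,"delta_pos": [-0.2096,-0.1656,0],"roll": -0.228},
    {"fingers": 1,"delta_pos": [-0.2096,-0.1656,0],"roll": -0.228},
    {"fingers": 1,"delta_pos": [-0.2096,-0.1656,0],"roll": -0.228},
  ],
)

```text
clock: 22.7
eef_pos: [447.4, 163.6, 152.8]
tool_rot: [0.998, 0.065, 0.0, 0.0]
ft_force: [0.6, -0.2, -1.0]
gripper_width: 17.5
```

```bash
python3 cap.py 14 340 130 130 130 6 190 240 130 130 5
```

```text
22.8 [447.42 163.57 152.85] 7.421325531754546 [-0.18  0.59 -1.16] 17.90498829266699
```

View pics/scene14c.png

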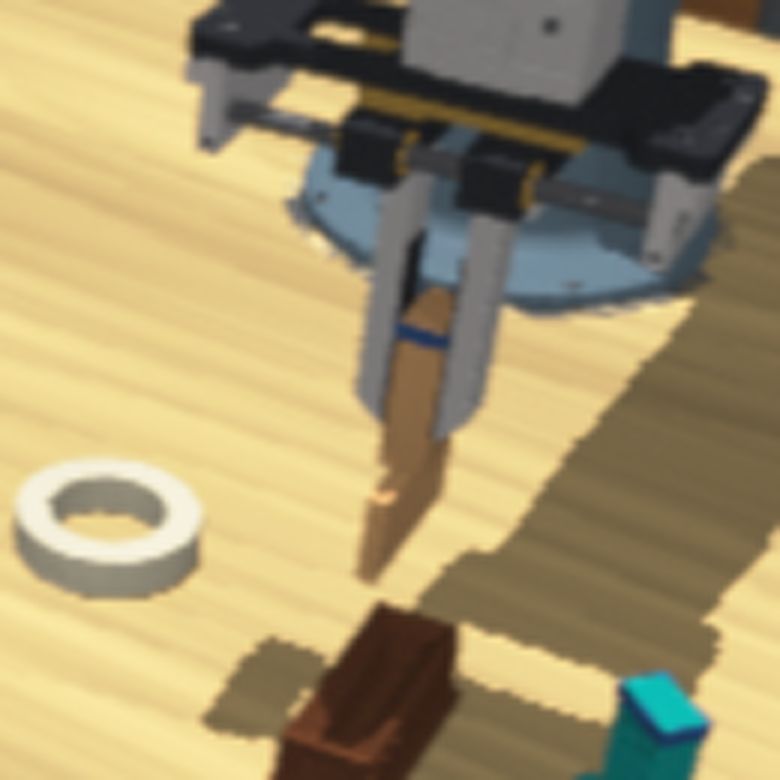

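apply_moves(
  increments=[
    {"fingers": 1,"delta_pos": [-0.001,-0.0008,0.015],"roll": 0},
    {"fingers": 1,"delta_pos": [-0.001,-0.0008,0.04],"roll": 0},
    {"fingers": 1,"delta_pos": [-0.001,-0.0008,0.058],"roll": 0},
    {"fingers": 1,"delta_pos": [-0.001,-0.0008,0.066],"roll": 0},
    {"fingers": 1,"delta_pos": [-0.001,-0.0008,0.074],"roll": 0},
    {"fingers": 1,"delta_pos": [-0.001,-0.0008,0.08],"roll": 0},
    {"fingers": 1,"delta_pos": [-0.001,-0.0008,0.086],"roll": 0},
    {"fingers": 1,"delta_pos": [-0.001,-0.0008,0.091],"roll": 0},
    {"fingers": 1,"delta_pos": [-0.001,-0.0008,0.094],"roll": 0},
    {"fingers": 1,"delta_pos": [-0.001,-0.0008,0.0945],"roll": 0},
  ],
)

```text
clock: 24.05
eef_pos: [445.6, 164.8, 58.2]
tool_rot: [0.998, 0.065, -0.0, 0.0]
ft_force: [0.2, 0.1, -0.3]
gripper_width: 17.4
```

```bash
python3 ft.py 4; python3 cap.py 15 350 170 100 100 6 190 240 130 130 5
```

```text
24.25 along [ 0.59 -0.54 -0.78  0.19] mean -0.13 F [ 0.21 -0.15 -0.37] P [445.81 164.86  58.51]
24.35 [445.81 164.85  58.57] 7.4941888668525385 [-0.31  0.32 -0.52] 17.553122276895248
```

View pics/scene15c.png

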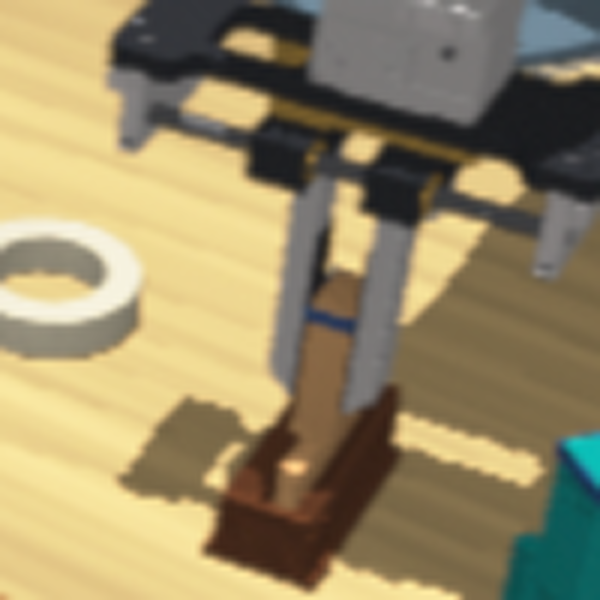

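apply_moves(
  increments=[
    {"fingers": 1,"delta_pos": [0,0,0.0005],"roll": 0},
    {"fingers": 1,"delta_pos": [0,0,0.001],"roll": 0},
    {"fingers": 1,"delta_pos": [0,0,0.001],"roll": 0},
    {"fingers": 0.4,"delta_pos": [0,0,0.001],"roll": 0},
    {"fingers": 0.2,"delta_pos": [0,0,0.001],"roll": 0},
    {"fingers": -0.2,"delta_pos": [0,0,0.001],"roll": 0},
    {"fingers": -0.6,"delta_pos": [0,0,0.001],"roll": 0},
    {"fingers": -0.8,"delta_pos": [0,0,0.001],"roll": 0},
    {"fingers": -0.8,"delta_pos": [0,0,0.001],"roll": 0},
    {"fingers": -0.8,"delta_pos": [0,0,0.001],"roll": 0},
  ],
)

```text
clock: 25.6
eef_pos: [445.6, 164.8, 57.4]
tool_rot: [0.998, 0.065, -0.0, -0.0]
ft_force: [-0.6, -0.2, 0.7]
gripper_width: 83.2
```

```bash
python3 cap.py 16 350 170 100 100 6 190 240 130 130 5
```

```text
25.7 [445.68 164.83  57.39] 7.49557135417381 [-0.52 -0.18  0.82] 84.52002134606654
```

View pics/scene16c.png

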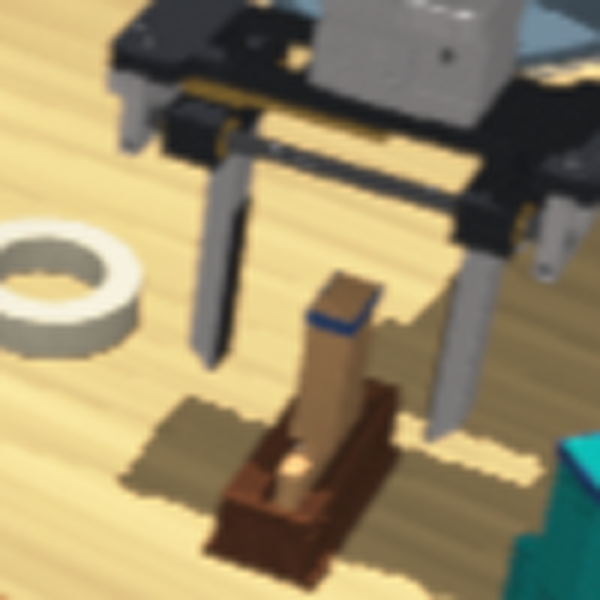

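The paddle stands in the slot and has been released. Next I'll raise the arm clear of it.

apply_moves(
  increments=[
    {"fingers": -0.8,"delta_pos": [0,0,-0.03],"roll": 0},
    {"fingers": -0.8,"delta_pos": [0,0,-0.08],"roll": 0},
    {"fingers": -0.8,"delta_pos": [0,0,-0.13],"roll": 0},
    {"fingers": -0.8,"delta_pos": [0,0.05,-0.15],"roll": 0},
    {"fingers": -0.8,"delta_pos": [-0.03,0.1,-0.15],"roll": 0},
    {"fingers": -0.8,"delta_pos": [-0.05,0.14,-0.15],"roll": 0},
    {"fingers": -0.8,"delta_pos": [-0.05,0.14,-0.15],"roll": 0},
    {"fingers": -0.8,"delta_pos": [-0.05,0.14,-0.15],"roll": 0},
    {"fingers": -0.8,"delta_pos": [-0.05,0.14,-0.15],"roll": 0},
  ],
)

```text
clock: 26.82
eef_pos: [414.6, 20.4, 207.3]
tool_rot: [0.998, 0.066, -0.0, -0.0]
ft_force: [0.2, -0.2, -0.5]
gripper_width: 84.7
```

```bash
python3 cap.py 17 222 200 200 120 4 230 190 160 160 4
```

```text
26.925 [414.53  20.36 207.31] 7.603030572175726 [-0.02  0.26  0.26] 84.39339242611914
```

View pics/scene17c.png

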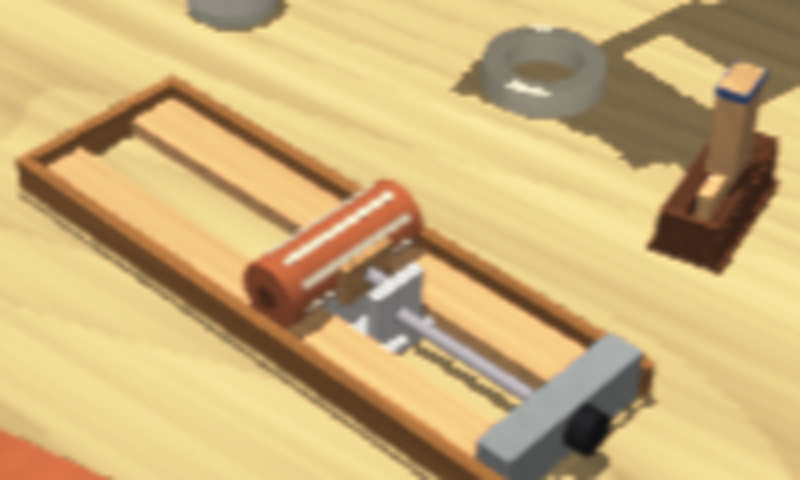

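View pics/top17c.png

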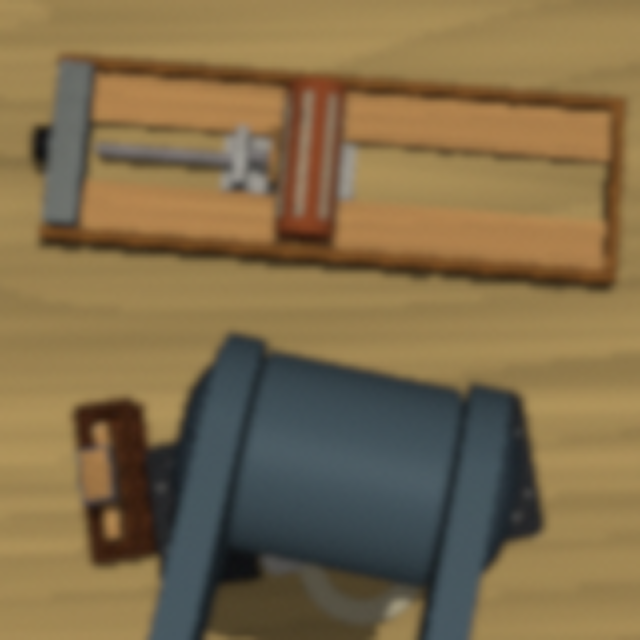

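View pics/scene17.png

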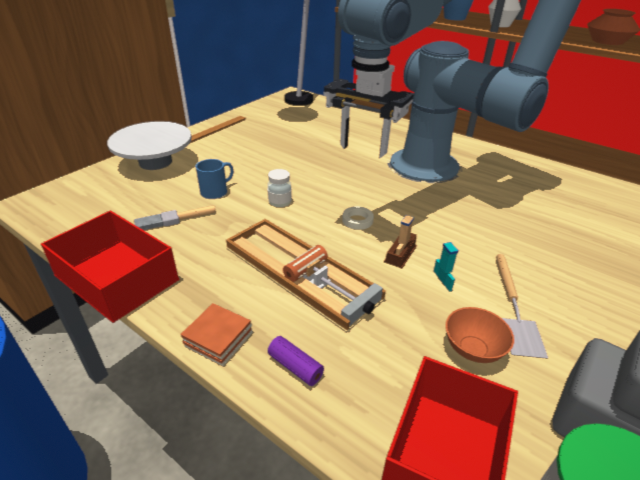

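```bash
python3 - <<'E'
from h import *
def ray(c,uv,z):
    f=240/np.tan(np.radians(float(c["vfov"]))/2)
    d=R.from_quat(c["rotation"]).apply([(uv[0]-c["cx"])/f,(uv[1]-c["cy"])/f,1.]); o=c["position"]; return o+d*(z-o[2])/d[2]
def loc(p,P):
    c,s=np.cos(p[2]),np.sin(p[2]); d=P[:2]-np.array(p[:2]); return np.round([c*d[0]+s*d[1],-s*d[0]+c*d[1]],1)
T=load("top17"); S=load("scene17")
for uv in ((317,80),(306,238)): print(loc([637,11,1.4758],ray(T,unc(uv,230,190,4),50)))
print(loc([643.5,13.5,1.4725],ray(S,unc((265,294),222,200,4),38)))
E
```

```text
[ 25.4 -52. ]
[24.  50.5]
[ 20.7 -46.5]
```

```bash
python3 - <<'E'
from station import r
print(r.sign_off())
E
```

```text
the job is handed in; nothing more can be done
None
```

I used the wooden paddle to roll the roller over the catch and press it home against the cork pad. The paddle is back in its stand, and I handed the job in at about 27 s of the 67 s allowed.

- **Press:** the wrist force along the track read about 6.2 to 7 N for over a second. The limits are 4.5 N to count as home and 12 N maximum.
- **Roller:** it stayed in the same place when the paddle backed off, lying square across the rails against the pad. Its axis is about 10 mm past the catch bar (13 mm was expected).
- **Paddle:** it stands upright in its slot and is released. The gripper is clear, and the other objects look unmoved.

Two things I could not fully confirm:

- **Camera disagreement:** the two cameras differed by 5 to 7 mm on absolute position. I trusted the scene camera, because its view of the fingertips matched the arm's own reading to about 1 pixel.
- **Holding force and snap speed:** I inferred the catch's holding force from the roller staying put, and did not measure it. I also did not measure the roller's speed when it snapped the last few millimetres past the catch.

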